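# Rock an angle gauge on a display rail until its pointer settles on the mark

### The job

Pick up the dial angle gauge by its top lug, lower it into the empty bay of the wooden display rail, between the two cheeks, and set it level on the rounded top with its base square across the rail. Then rock it over on the wood until its swinging pointer settles on the index mark of the dial, and finish still gripping it there, its flat underside resting lightly on the wood, so that the slope of the next row of nails can be pencilled along the base. Do not shift the rail or the other things on the bench.

Things in the scene. Friction and masses are not known exactly. Their poses are not given: they have to be found in the camera images.
- gauge: Dial angle gauge standing loose on its base, 0.22 to 0.37 kg. Origin: middle of its flat underside; z up, dial on the +x face, y along the base. Aluminium base 120 (y) x 30 (x) x 12 high; grey housing 98 (y) x 26 (x) up to z = 110; grip lug on top. White dial of radius 41 centred at z = 60, in a metal ring of outer radius 46 that stands 3 mm proud of the housing.
- gauge_lug (a point): Middle of the gauge's lug, 126 mm straight above its origin: where to grip. The lug is 46 (y) x 26 (x), from z = 110 to 140 mm over the underside; grip it across its 26 mm, along x. Axes as the gauge.
- pointer (a joint): Weighted black needle; swings freely at about 3.5 Hz, dies out in about 1.5 s, then hangs plumb. Pivot on the dial's face, 60 mm above the underside. 0: towards the middle of the base; positive: turned about the gauge's +x axis, tip towards +y (anticlockwise facing the dial). Tilting the gauge by an angle about its +x axis makes the settled value minus that angle.
- pointer_tip (a point): Tip of the pointer, 34 mm from its pivot. Its z axis points from the tip to the pivot.
- index (a joint): Preset index mark: black bar 5 x 12 mm on the metal ring round the dial, below the centre and off to the dial's +y side. Angle, zero and sign as the pointer's: the pointer is on the mark when the two values agree (within about 2.5 degrees). Between 0.2 and 0.45 rad, different each time; it cannot be turned.
- index_mark (a point): Middle of the index bar, 40.5 mm from the dial's centre. Its z axis points to that centre.
- rail: Wooden display rail, loose, 1.3 kg. Origin: on the bench under the middle of the EMPTY bay. Base board 140 wide (y), 8 thick, from x = -136 to +46 mm, rounded rail along x. Three cheeks across it, 10 mm thick, 132 wide (y), arched tops 16 mm proud of the wood (96 mm high), centred at x = +31, -31 and -121. Empty bay: the 52 mm gap x = -26 to +26. The longer bay on the -x side carries small glued-on nails.
- rail_axis (a point): Centre of the rail's rounding at mid empty bay, 20 mm above the bench; axes as the rail. The wood is hand-planed in uneven flats 11 to 14 mm wide, all touching a circle of radius 60 mm about this axis (along x), down to 60 degrees either side. A gauge lying properly on the wood has this point 60 mm below its underside at every tilt.
- rail_crown (a point): Top of the rail at mid empty bay, 80 mm above the bench. Axes as the rail.
- glue: Bystander: black glue bottle with a nozzle, 38 diameter, 140 high. Origin: middle of its underside.
- jar: Bystander: small glass jar with a white cap, 48 diameter, 45 high. Origin: middle of its underside.
- offcut: Bystander: pine offcut 45 (x) x 90 (y) x 38 high. Origin: middle of its underside.
Things that resemble listed ones, but are neither listed nor needed, are in the scene too. There is more than one size of the gauge; the one meant has the size given above.

How it is judged:
By the outcome, as a careful person would: the job done as asked, in the order asked, and still so for the second after the job is handed in, while the arm keeps its last pose, push and grip.
It also fails if it takes over 51 s, if anything falls off the work surface, if the arm or the gripper's body presses on something with over 40 N, if the wrist force passes 120 N, or if a joint passes its speed limit or range.

### The arm

A 6-joint arm with a two-finger parallel gripper is mounted at the origin on the work surface. World frame = base frame: x ahead of the robot, y to its left, z up, the work surface at z = 0. Lengths are in mm, angles in degrees, forces in N, time in s.
With the tool pointing down it reaches from about 325 to 900 mm from the base axis. Payload 6.1 kg.
Tool frame: the origin (TCP) lies at the very end of the fingers, on their centre line; the grasp point (between the pads) lies 19 mm behind it; z points along the fingers, y is the direction in which the jaws open and shut (so a half turn about z gives the same grasp; the last joint's range is limited). The gripper opens to 85 mm and grips with 20 to 120 N. Pads are 22 mm wide; open, the fingers measure 114 mm over their backs; the gripper's body (76 mm by 85 mm) begins 54 mm behind the grasp point. The pads swing forward as they close: fully open they stand 13 mm farther back than shut.
Start: joints at [61.473, 12.628, 87.462, -0, 79.91, -7.225], TCP at [227.056, 582.29, 231.3] pointing down, gripper open.
Joint ranges: [-170.65, 170.65], [-52.31, 119.04], [5.05, 147.46], [-71.25, 251.25], [11.57, 151.72], [-153.62, 153.62]. Speed limits (degrees/s): [147.25, 147.25, 172.46, 180, 180, 180].

### API

Orientations are given as a 3x3 rotation matrix whose columns are the frame's x, y, z axes.
In Python, from rig import env, snapshot, calibration, look_for, place_of gives the robot as it stands.
- The arm moves only by the tool play_rows, never from a script. Its argument "steps" is a list of rows, each a list of 6 numbers: the shift along the tool's x, y, z in mm, then the turn, a rotation vector about the tool's x, y, z in rad. In form: [[x, y, z, wx, wy, wz], ...]. A call has 1 to 20 rows; each row shifts and turns the commanded pose from where the row before left it, along the tool's axes as they then stand; what a row does not reach is not made up. A row lasts 1/12 s, in which the tool goes at most 41.7 mm and 7.16 degrees, less where a joint would pass 70% of its speed; a pose out of reach is approached as far as the arm can. A call with a gripper value outside its range is refused whole. "fingers" is the gripper's target within -1 to 1 (shut at 1, half-way at 0, fully open at -1), set as the call begins (left out, the last holds). The fingers move at their own pace and stop on an object; "newtons" is the grip in N (left out, the last holds). Time passes only in rows, so rows that do not move let the fingers close. It gives the time, the measured TCP pose, the force and the opening at its end, in the units of the state.
- env.state(): the state, without advancing time (a new reading comes with each control period).
- snapshot(name): name is "side" or "top"; returns the picture (384x512x3 uint8, red, green, blue); there is no depth.
- calibration(name): a dict with "intrinsics" (3x3 intrinsics, pixels), "xyz" and "rotation" of the camera in the world. Camera axes: x right, y down, z forward; pixel columns grow to the right and rows downward; lengths in mm; the calibration is good to about 2 mm. A picture is of the moment at which its call begins. calibration takes no time and is no camera call.
- env.close_job(): hands the job in, once; it reports no verdict.
Trained networks look in the newest picture that a camera, given by its name, has taken for a name from the list of things; names that differ only in an ending like _2 or _b are one class to them, and where a whole thing is asked for, a point or a joint stands for the part that bears it (a point fixed in the world has none). Each returns a list of dicts, best first, with "p" (0 to 1); they miss things now and then, are a little off and sometimes report something else, mostly with a low value. They report only what shows in the picture. A call takes as long as a camera call. They do not tell look-alikes from the thing itself.
- look_for(thing, camera): "location" ([x, y, z] in mm, in world coordinates, good to about 4 mm: the middle of the surface that is visible of it).
- place_of(thing, camera): "location" ([x, y, z] in mm, in world coordinates, good to about 4 mm: a listed point, or the origin of a listed thing).
The state is a dict: "clock": time; "joint_positions": joint angles; "qvel": joint speeds; "tau": joint torques, N m; "eef_pos": TCP position; "tcp_rot": TCP orientation; "wrist_force": force on the tool from outside, world axes, zero at the start; "torque": the same for the moment, N m; "gripper_width": finger opening in mm.
Only numpy, scipy, OpenCV 4.12 (cv2) and the standard library are available. Lean on these libraries where they do the work, as an engineer would, in place of code of your own. Each camera call takes 0.05 s, during which the arm holds its last target. There are 200 camera calls.

## Working session

There is one attempt and no reset: what is moved stays moved. The work goes in short steps, Python scripts to look and compute and a tool call to move; the robot and the scene stay as the last step left them, time stands still between calls to the robot, and variables do not carry over. Pictures are saved under pics/ and viewed, about 8 in all and at most 12, crops included, and the job is handed in when it is done.

Besides the shell and the picture viewer there is one more tool, called after "Call:" as name(argument=value, ...), one argument or row to a line, values as JSON. play_rows: Moves the arm, as the interface text tells. Its arguments: {"type":"object","properties":{"steps":{"type":"array","items":{"type":"array","items":{"type":"number"}}},"fingers":{"type":"number"},"newtons":{"type":"number"}},"required":["steps"]}

```bash
ls; mkdir -p pics
python3 - <<'E'
from rig import env,snapshot,calibration,look_for,place_of
import cv2,numpy as np
for c in("side","top"):
    im=snapshot(c); cv2.imwrite(f"pics/a_{c}.png",im[:,:,::-1])
    k=calibration(c); print(c,np.round(k["intrinsics"],1).tolist(),np.round(k["xyz"]),np.round(k["rotation"],3).tolist())
    for t in("gauge","gauge_lug","rail","rail_crown","index_mark","pointer_tip","glue","jar","offcut"):
        print(t,[(round(d["p"],2),np.round(d["location"]).tolist()) for d in place_of(t,c)[:4]])
print(env.state()["clock"],env.state()["tcp_rot"])
E
```

```text
pics
side [[374.2, 0.0, 258.8], [0.0, 374.2, 189.7], [0.0, 0.0, 1.0]] [  57. -591.  639.] [[0.814, -0.324, 0.482], [-0.581, -0.44, 0.685], [-0.01, -0.838, -0.546]]
gauge [(0.76, [349.0, -282.0, 1.0]), (0.6, [527.0, -237.0, -1.0]), (0.6, [654.0, -254.0, -3.0])]
gauge_lug [(0.78, [526.0, -240.0, 124.0]), (0.76, [654.0, -252.0, 98.0]), (0.66, [349.0, -281.0, 176.0])]
rail [(0.59, [629.0, 59.0, 2.0])]
rail_crown [(0.69, [628.0, 67.0, 82.0])]
index_mark [(0.7, [356.0, -302.0, 28.0]), (0.19, [375.0, -49.0, 2.0])]
pointer_tip [(0.55, [352.0, -302.0, 31.0]), (0.4, [640.0, -245.0, 23.0])]
glue [(0.51, [680.0, 381.0, 2.0])]
jar [(0.89, [707.0, -114.0, 6.0])]
offcut [(0.72, [376.0, -53.0, 1.0])]
top [[477.6, 0.0, 263.8], [0.0, 477.6, 192.2], [0.0, 0.0, 1.0]] [ 334.   74. 1465.] [[-0.02, -0.988, 0.152], [-1.0, 0.02, -0.002], [-0.001, -0.152, -0.988]]
gauge [(0.84, [653.0, -248.0, -2.0]), (0.61, [529.0, -238.0, -1.0]), (0.56, [346.0, -281.0, 0.0])]
gauge_lug [(0.92, [651.0, -251.0, 94.0]), (0.87, [344.0, -287.0, 177.0]), (0.56, [527.0, -240.0, 127.0])]
rail [(0.64, [628.0, 63.0, 4.0])]
rail_crown [(0.97, [629.0, 59.0, 80.0])]
index_mark [(0.62, [642.0, -246.0, 14.0])]
pointer_tip []
glue [(0.51, [684.0, 376.0, -3.0])]
jar [(0.65, [709.0, -115.0, -1.0])]
offcut [(0.95, [370.0, -50.0, -0.0])]
1.0 [[-9.31666508e-01  3.63314628e-01  7.63133235e-06]
 [ 3.63314628e-01  9.31666508e-01 -1.88894197e-06]
 [-7.79613701e-06  1.01271070e-06 -1.00000000e+00]]
```

View pics/a_side.png

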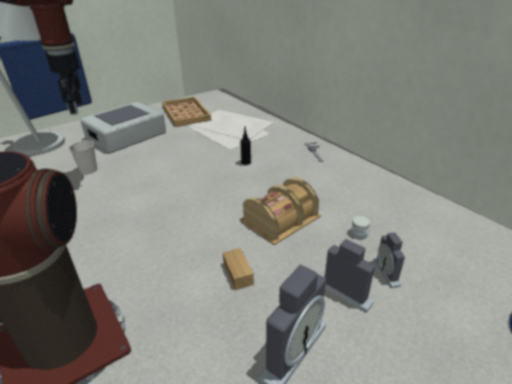

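```bash
cat > h.py <<'E'
import numpy as np,cv2
from rig import env,snapshot,calibration,look_for,place_of
def proj(c,p):
    k=calibration(c);q=np.array(k["rotation"]).T@(np.array(p,float)-k["xyz"]);q=np.array(k["intrinsics"])@q;return q[:2]/q[2]
def ray(c,uv,z):
    k=calibration(c);d=np.array(k["rotation"])@np.linalg.inv(k["intrinsics"])@[uv[0],uv[1],1];o=np.array(k["xyz"]);return o+d*(z-o[2])/d[2]
def crop(im,c,r,s,f):
    u,v=map(int,c);m=im[max(0,v-r):v+r,max(0,u-s):u+s];cv2.imwrite(f,cv2.resize(m,None,fx=800/(2*s),fy=800/(2*s),interpolation=cv2.INTER_CUBIC)[:,:,::-1])
E
python3 - <<'E'
from h import *
im=cv2.imread("pics/a_top.png")[:,:,::-1]
for p in([527,-239,126],[629,61,80],[653,-251,96],[346,-283,177]): print(proj("top",p).round(),proj("side",p).round())
a=im; g=proj("top",[527,-239,100]);r=proj("top",[620,61,80])
def q(c):
    u,v=map(int,c);return cv2.resize(im[v-50:v+50,u-65:u+65],(400,308),interpolation=2)
im2=cv2.imread("pics/a_side.png")[:,:,::-1]
def q2(c):
    u,v=map(int,c);return cv2.resize(im2[v-50:v+50,u-65:u+65],(400,308),interpolation=2)
o=np.vstack([np.hstack([q(g),q(r)]),np.hstack([q2(proj("side",[527,-239,70])),q2(proj("side",[620,61,50]))])])
cv2.imwrite("pics/b.png",o[:600,:,::-1]);print(g,r)
E
```

```text
[373. 195.] [351. 251.]
[267. 165.] [293. 188.]
[373. 154.] [393. 241.]
[398. 258.] [297. 288.]
[371.23825205 195.84043165] [266.68344503 167.73002718]
```

View pics/b.png

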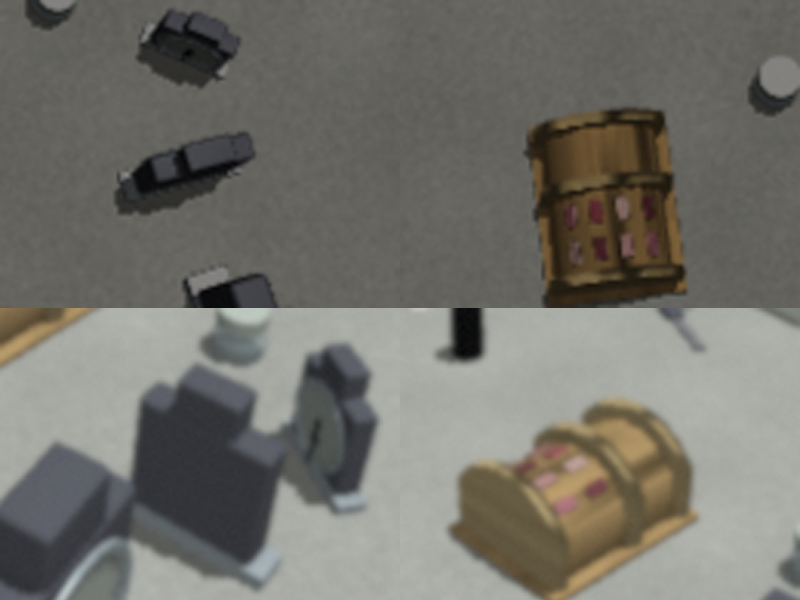

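```bash
cat >> h.py <<'E'
from scipy.optimize import minimize
def boxpts(bs):
    return [np.array([[x,y,z] for x in(-a,a) for y in(-b,b) for z in(z0,z1)],float) for a,b,z0,z1 in bs]
G=boxpts([(15,60,0,12),(13,49,12,110),(13,23,110,140)])
def Rz(t): c,s=np.cos(t),np.sin(t);return np.array([[c,-s,0],[s,c,0],[0,0,1]])
def sil(c,R,o,boxes,shape=(384,512)):
    m=np.zeros(shape,np.uint8)
    for b in boxes:
        p=np.array([proj(c,R@q+o) for q in b]);cv2.fillConvexPoly(m,cv2.convexHull((p*16).round().astype(np.int32)),255,shift=4,lineType=cv2.LINE_AA)
    return m
def outline(im,c,R,o,boxes,col=(255,0,0)):
    m=sil(c,R,o,boxes);cs,_=cv2.findContours((m>127).astype(np.uint8),0,1);im=im.copy();cv2.drawContours(im,cs,-1,col,1);return im
E
python3 - <<'E'
from h import *
T=cv2.imread("pics/a_top.png")[:,:,::-1].copy();S=cv2.imread("pics/a_side.png")[:,:,::-1].copy()
o=np.floor(proj("side",[527,-239,70]))-[65,50]
s=130/400
a=o+np.array([133,520-308])*s;b=o+np.array([262,583-308])*s
A,B=ray("side",a,0),ray("side",b,0);d=A-B;print("gauge back edge",A,B,np.linalg.norm(d),"yaw",np.degrees(np.arctan2(-d[0],d[1])))
for p in [(265,380),(325,325)]: print("big",ray("side",p,0))
# rail: crop top origin
o=np.floor(proj("top",[620,61,80]))-[65,50]
for z,pq in((0,[(543,300),(690,290)]),(88,[(530,133),(660,115)]),(96,[(538,190),(668,178)]),(96,[(552,278),(683,270)])):
    w=[ray("top",o+(np.array(p)-[400,0])*s,z) for p in pq];e=w[0]-w[1];print(z,np.round(w).tolist(),"yaw",np.degrees(np.arctan2(-e[0],e[1])))
# silhouettes with contrast fit
def cost(v,show=0):
    R=Rz(v[2]);oo=np.array([v[0],v[1],0]);t=0
    for c,im in(("top",T),("side",S)):
        m=sil(c,R,oo,G[1:])/255.;g=cv2.GaussianBlur(im.astype(float).mean(2),(3,3),0)
        ring=cv2.dilate(m,np.ones((5,5)))-m
        t+=(g*m).sum()/m.sum()-(g*ring).sum()/ring.sum()
    return t
best=min((minimize(cost,[527+dx,-239+dy,np.radians(y)],method="Nelder-Mead",options=dict(initial_simplex=np.array([[527+dx,-239+dy,np.radians(y)]]*4)+np.vstack([np.zeros(3),np.diag([5,5,.1])]))) for dx in(-3,3) for dy in(-3,3) for y in(14,22)),key=lambda r:r.fun)
v=best.x;print("fit",v[:2],np.degrees(v[2]),best.fun)
def q(im,c,r=(65,50)):
    u,w=map(int,c);return cv2.resize(im[w-r[1]:w+r[1],u-r[0]:u+r[0]],(400,308),interpolation=2)
R=Rz(v[2]);oo=np.array([v[0],v[1],0])
rail=boxpts([(5,66,0,96)])[0]
yr=np.radians(5);Rr=Rz(yr);ro=np.array([629,60,0])
T2=outline(T,"top",R,oo,G);S2=outline(S,"side",R,oo,G)
for xx in(31,-31,-121):
    bx=[boxpts([(5,66,0,8)])[0]+[xx,0,0],boxpts([(5,1,88,96)])[0]+[xx,0,0]]
    T2=outline(T2,"top",Rr,ro,bx);S2=outline(S2,"side",Rr,ro,bx)
out=np.vstack([np.hstack([q(T2,proj("top",[527,-239,100])),q(T2,proj("top",[590,61,80]))]),np.hstack([q(S2,proj("side",[527,-239,70])),q(S2,proj("side",[590,61,50]))])])
cv2.imwrite("pics/c.png",out[:600,:,::-1])
E
```

```text
gauge back edge [ 503.37794058 -206.96416623    0.        ] [ 535.11697501 -298.48071175    0.        ] 96.86405117784095 yaw 19.127158642769754
big [ 274.11024581 -294.22156994    0.        ]
big [ 438.95268177 -273.16164134    0.        ]
0 [[491.0, 123.0, 0.0], [498.0, -25.0, 0.0]] yaw 2.762820364835472
88 [[642.0, 130.0, 88.0], [657.0, 5.0, 88.0]] yaw 6.909269632171685
96 [[585.0, 123.0, 96.0], [594.0, -1.0, 96.0]] yaw 4.209063568374045
96 [[501.0, 111.0, 96.0], [506.0, -13.0, 96.0]] yaw 2.370659023171841Traceback (most recent call last):
  File "<stdin>", line 20, in <module>
  File "<stdin>", line 20, in <genexpr>
    res = _minimize_neldermead(fun, x0, args, callback, bounds=bounds,
                               **options)
    fsim[j] = func(sim[j])
              ~~~~^^^^^^^^
    fx = function(np.copy(x), *(wrapper_args + args))
  File "<stdin>", line 16, in cost
  File "h.py", line 17, in sil
    p=np.array([proj(c,R@q+o) for q in b]);cv2.fillConvexPoly(m,cv2.convexHull((p*16).round().astype(np.int32)),255,shift=4,lineType=cv2.LINE_AA)
                ~~~~^^^^^^^^^
  File "h.py", line 4, in proj
    k=calibration(c);q=np.array(k["rotation"]).T@(np.array(p,float)-k["xyz"]);q=np.array(k["intrinsics"])@q;return q[:2]/q[2]
ValueError: time passes only in moves, steps and waits
```

```bash
python3 - <<'E'
s=open("h.py").read()
s=s.replace("from scipy","import functools\nfrom scipy",1).replace("def proj","import functools\n_c=calibration\ncalibration=functools.lru_cache(lambda n:_c(n))\ndef proj",1)
s=s.replace("q=np.array(k[\"rotation\"]).T@(np.array(p,float)-k[\"xyz\"])","q=np.array(k['rotation']).T@(np.array(p,float)-k['xyz'])")
open("h.py","w").write(s)
E
cat > fit.py <<'E'
from h import *
T=cv2.imread("pics/a_top.png")[:,:,::-1].copy();S=cv2.imread("pics/a_side.png")[:,:,::-1].copy()
def mk(t,boxes,z=0):
  def cost(v):
    R=Rz(v[2]);oo=np.array([v[0],v[1],z]);t=0
    for c,im in(("top",T),("side",S)):
        m=sil(c,R,oo,boxes)/255.;g=im.astype(float).mean(2)
        ring=cv2.dilate(m,np.ones((5,5)))-m
        t+=(g*m).sum()/m.sum()-(g*ring).sum()/ring.sum()
    return t
  return cost
def fit(cost,x0,ys):
    L=[]
    for dx in(-3,3):
        for y in ys:
            x=np.array([x0[0]+dx,x0[1],np.radians(y)])
            L.append(minimize(cost,x,method="Nelder-Mead",options=dict(initial_simplex=x+np.vstack([np.zeros(3),np.diag([5,5,.1])]))))
    return min(L,key=lambda r:r.fun)
b=fit(mk(0,G[1:]),(527,-239),(14,22));v=b.x;print("gauge",v[:2],np.degrees(v[2]),b.fun)
def q(im,c,r=(65,50)):
    u,w=map(int,c);return cv2.resize(im[w-r[1]:w+r[1],u-r[0]:u+r[0]],(400,300),interpolation=2)
R=Rz(v[2]);oo=np.array([v[0],v[1],0])
# rail silhouette: base board + cheeks as arches (radius 76 about z=20)
th=np.radians(np.linspace(-60,60,13))
def arch(x0,x1,r): return np.array([[x,r*np.sin(a),20+r*np.cos(a)] for x in(x0,x1) for a in th]+[[x,s*min(66,r*.87),8] for x in(x0,x1) for s in(-1,1)])
RB=[boxpts([(91,70,0,8)])[0]+[-45,0,0],arch(-136,46,60)]+[arch(x-5,x+5,76) for x in(31,-31,-121)]
def rc(v):
    R=Rz(v[2]);oo=np.array([v[0],v[1],0]);t=0
    for c,im in(("top",T),("side",S)):
        m=sil(c,R,oo,RB)/255.;g=im[:,:,0].astype(float)-im[:,:,2]
        g=np.clip(g,0,45);ring=cv2.dilate(m,np.ones((7,7)))-m
        t-=(g*m).sum()/m.sum()-(g*ring).sum()/ring.sum()
    return t
b=fit(rc,(629,61),(2,7));w=b.x;print("rail",w[:2],np.degrees(w[2]),b.fun)
Rr=Rz(w[2]);ro=np.array([w[0],w[1],0])
T2=outline(T,"top",R,oo,G);S2=outline(S,"side",R,oo,G)
for B in RB[0:1]+RB[2:]: T2=outline(T2,"top",Rr,ro,[B]);S2=outline(S2,"side",Rr,ro,[B])
out=np.vstack([np.hstack([q(T2,proj("top",[527,-239,100])),q(T2,proj("top",[590,61,80]))]),np.hstack([q(S2,proj("side",[527,-239,70])),q(S2,proj("side",[590,61,50]))])])
cv2.imwrite("pics/c.png",out[:,:,::-1])
E
python3 fit.py
```

```text
gauge [ 526.24350186 -239.93331767] 11.746264049170899 -96.14882962419554
rail [628.5718908   62.17359817] 5.748672056701276 -60.11653600394679
```

View pics/c.png

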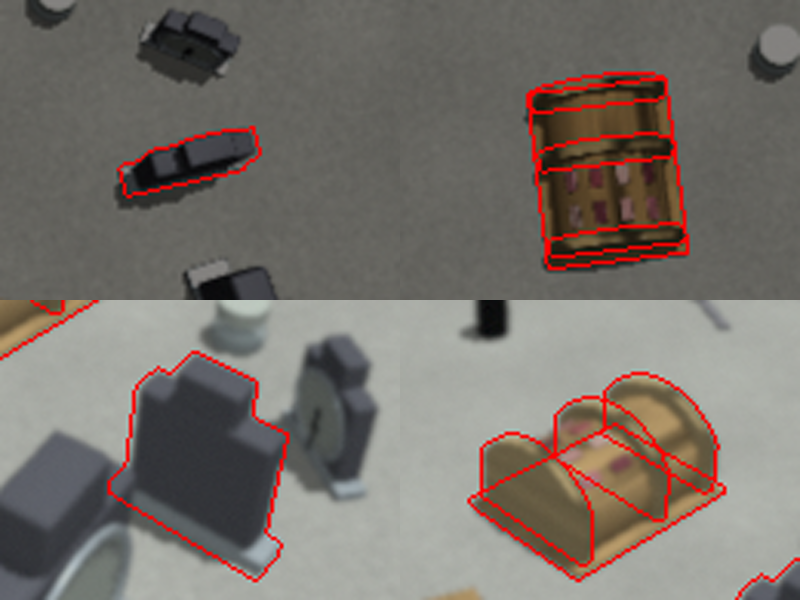

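Call:
play_rows(
  steps=[
    [-26,-30,-1.5,0,0,0],
    [-26,-30,-1.5,0,0,0],
    [-26,-30,-1.5,0,0,0],
    [-26,-30,-1.5,0,0,0],
    [-26,-30,-1.5,0,0,0],
    [-26,-30,-1.5,0,0,0],
    [-26,-30,-1.5,0,0,0],
    [-26,-30,-1.5,0,0,0],
    [-26,-30,-1.5,0,0,0],
    [-26,-30,-1.5,0,0,0],
    [-26,-30,-1.5,0,0,0],
    [-26,-30,-1.5,0,0,0],
    [-26,-30,-1.5,0,0,0],
    [-26,-30,-1.5,0,0,0],
    [-26,-30,-1.5,0,0,0],
    [-26,-30,-1.5,0,0,0],
    [-26,-30,-1.5,0,0,0],
    [-26,-30,-1.5,0,0,0],
    [-26,-30,-1.5,0,0,0],
    [-26,-30,-1.5,0,0,0],
  ],
  fingers=-1,
  newtons=60,
)

```text
clock: 2.67
eef_pos: [493.9, -167.8, 261.6]
tcp_rot: [[-0.931, 0.364, 0.001], [0.364, 0.931, -0.0], [-0.001, 0.0, -1.0]]
wrist_force: [0.3, -0.7, -0.3]
gripper_width: 85.6
```

Call:
play_rows(
  steps=[
    [-26,-30,0,0,0,0],
    [-26,-30,0,0,0,0],
    [0,0,0,0,0,0.12],
    [0,0,0,0,0,0.12],
    [0,0,0,0,0,0.12],
    [0,0,0,0,0,0.12],
    [0,0,0,0,0,0.12],
    [0,0,0,0,0,0.12],
    [0,0,0,0,0,0.12],
    [0,0,0,0,0,0.12],
    [0,0,0,0,0,0.12],
    [0,0,0,0,0,0.12],
    [0,0,0,0,0,0.12],
    [0,0,0,0,0,0.12],
    [0,0,0,0,0,0.12],
    [0,0,0,0,0,0.12],
    [0,0,0,0,0,0.12],
    [0,0,0,0,0,0.12],
  ],
)

```text
clock: 4.17
eef_pos: [520.2, -240.4, 261.4]
tcp_rot: [[0.665, 0.747, 0.0], [0.747, -0.665, -0.0], [0.0, 0.0, -1.0]]
wrist_force: [-0.5, -0.0, 0.7]
gripper_width: 85.5
```

Call:
play_rows(
  steps=[
    [0,0,0,0,0,0.12],
    [0,0,0,0,0,0.12],
    [0,0,0,0,0,0.12],
    [0,0,0,0,0,0.12],
    [0,0,0,0,0,0.12],
    [0,0,0,0,0,0.12],
    [0,0,0,0,0,0.12],
    [0,0,0,0,0,0.12],
    [0,0,0,0,0,0.12],
    [0,0,0,0,0,0.12],
    [0,0,0,0,0,0.12],
    [0,0,0,0,0,0.12],
    [0,0,0,0,0,0.12],
    [0,0,0,0,0,0.12],
    [0,0,0,0,0,0.12],
    [0,0,0,0,0,0.12],
    [0,0,0,0,0,0.12],
    [0,0,0,0,0,0.12],
    [0,0,0,0,0,0],
  ],
)

```text
clock: 5.75
eef_pos: [520.2, -240.4, 261.3]
tcp_rot: [[0.254, -0.967, 0.0], [-0.967, -0.254, -0.0], [0.0, -0.0, -1.0]]
wrist_force: [0.5, -0.4, -0.3]
gripper_width: 85.4
```

```bash
cat >> h.py <<'E'
def goto(p,R,n=1):
    """tool-frame shift and turn to target"""
    from scipy.spatial.transform import Rotation as Q
    s=env.state();R0=np.array(s["tcp_rot"]);d=R0.T@(np.array(p)-s["eef_pos"]);w=Q.from_matrix(R0.T@R).as_rotvec()
    print("t",round(s["clock"],2),"at",np.round(s["eef_pos"],1),"shift",d.round(1),"turn",w.round(4),"F",np.round(s["wrist_force"],1),"w",round(s["gripper_width"],1))
def down(psi):
    c,s=np.cos(np.radians(psi)),np.sin(np.radians(psi));return np.array([[-s,c,0],[c,s,0],[0,0,-1.]])
E
python3 -c "
from h import *
goto([526,-240,240],down(193)); print(env.state()['joint_positions'],env.state()['tcp_rot'])"
```

```text
t 5.75 at [ 520.2 -240.4  261.3] shift [ 1.1 -5.7 21.3] turn [-0.     -0.0001  0.0295] F [ 0.5 -0.4 -0.3] w 85.4
[-3.26867675e+01  4.47299659e+00  9.33216916e+01 -1.25937842e-03
  8.22013985e+01  1.32625160e+02] [[ 2.53559457e-01 -9.67319802e-01  4.57240988e-05]
 [-9.67319801e-01 -2.53559460e-01 -5.52140692e-05]
 [ 6.50034403e-05 -3.02297767e-05 -9.99999997e-01]]
```

Call:
play_rows(
  steps=[
    [1,-5.7,0,0,0,0.03],
    [0,0,30,0,0,0],
    [0,0,30,0,0,0],
    [0,0,30,0,0,0],
    [0,0,25,0,0,0],
    [0,0,18,0,0,0],
    [0,0,12,0,0,0],
    [0,0,8,0,0,0],
    [0,0,0,0,0,0],
  ],
)

```text
clock: 6.5
eef_pos: [525.2, -239.5, 106.8]
tcp_rot: [[0.23, -0.973, -0.002], [-0.973, -0.23, 0.001], [-0.002, 0.002, -1.0]]
wrist_force: [0.1, 0.7, -0.1]
gripper_width: 85.5
```

Call:
play_rows(
  steps=[
    [0,0,0,0,0,0],
    [0,0,0,0,0,0],
    [0,0,0,0,0,0],
    [0,0,0,0,0,0],
    [0,0,0,0,0,0],
    [0,0,0,0,0,0],
    [0,0,0,0,0,0],
    [0,0,0,0,0,0],
    [0,0,0,0,0,0],
  ],
  fingers=1,
  newtons=60,
)

```text
clock: 7.25
eef_pos: [526.9, -240.3, 109.4]
tcp_rot: [[0.229, -0.974, 0.002], [-0.974, -0.229, -0.001], [0.001, -0.002, -1.0]]
wrist_force: [1.3, 0.4, 4.9]
gripper_width: 25.1
```

Run:
```python
from h import *
goto([526,-240,108],down(193))
S=snapshot("side");T=snapshot("top")
def q(im,c,r=(65,50)):
    u,w=map(int,c);return cv2.resize(im[w-r[1]:w+r[1],u-r[0]:u+r[0]],(400,308),interpolation=2)
cv2.imwrite("pics/d.png",np.hstack([q(S,proj("side",[526,-240,90])),q(T,proj("top",[526,-240,90]))])[:,:,::-1])
```

```text
t 7.25 at [ 526.9 -240.3  109.4] shift [-0.5  0.8  1.4] turn [-0.0018 -0.0014  0.0038] F [1.3 0.4 4.9] w 25.1
```

View pics/d.png

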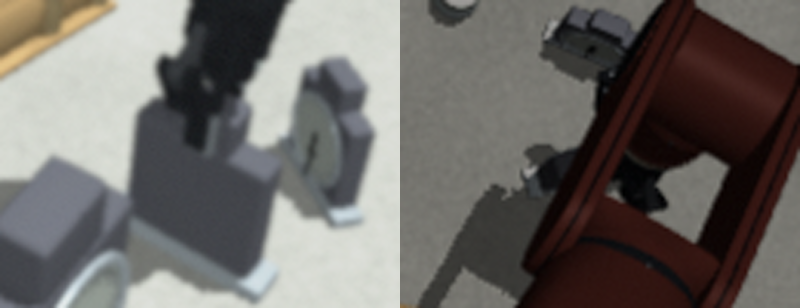

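Call:
play_rows(
  steps=[
    [0,0,-5,0,0,0],
    [0,0,-20,0,0,0],
    [0,0,-35,0,0,0],
    [0,0,-35,0,0,0],
    [0,0,-35,0,0,0],
    [-2.2,22.7,-21,0,0,-0.06],
    [-2,22.7,-21,0,0,0],
    [-2,22.7,-21,0,0,0],
    [-2,22.7,-21,0,0,0],
    [-2,22.7,-21,0,0,0],
    [-2,22.7,-21,0,0,0],
    [-2,22.7,-21,0,0,0],
    [-2,22.7,-21,0,0,0],
    [-2,22.7,-21,0,0,0],
    [-2,22.7,-21,0,0,0],
    [0,0,0,0,0,-0.12],
    [0,0,0,0,0,-0.12],
    [0,0,0,0,0,-0.12],
    [0,0,0,0,0,-0.12],
    [0,0,0,0,0,-0.12],
  ],
  newtons=90,
)

```text
clock: 9.02
eef_pos: [301.8, -283.8, 447.1]
tcp_rot: [[0.781, -0.625, -0.002], [-0.625, -0.781, 0.002], [-0.003, -0.001, -1.0]]
wrist_force: [0.8, -0.2, -3.7]
gripper_width: 24.8
```

Call:
play_rows(
  steps=[
    [0,0,0,0,0,-0.12],
    [0,0,0,0,0,-0.12],
    [0,0,0,0,0,-0.12],
    [0,0,0,0,0,-0.12],
    [0,0,0,0,0,-0.12],
    [0,0,0,0,0,-0.12],
    [0,0,0,0,0,-0.12],
    [0,0,0,0,0,-0.12],
    [0,0,0,0,0,-0.12],
    [0,0,0,0,0,-0.12],
    [0,0,0,0,0,-0.12],
    [0,0,0,0,0,-0.12],
    [0,0,0,0,0,-0.12],
    [0,0,0,0,0,-0.12],
    [0,0,0,0,0,-0.12],
    [0,0,0,0,0,-0.12],
    [0,0,0,0,0,-0.12],
    [0,0,0,0,0,-0.12],
    [0,0,0,0,0,-0.12],
    [0,0,0,0,0,-0.12],
  ],
)

```text
clock: 10.68
eef_pos: [301.9, -283.7, 446.9]
tcp_rot: [[-0.154, 0.988, -0.002], [0.988, 0.154, 0.003], [0.003, -0.002, -1.0]]
wrist_force: [0.3, -0.4, -2.5]
gripper_width: 25.0
```

Call:
play_rows(
  steps=[
    [0,0,0,0,0,-0.12],
    [0,0,0,0,0,-0.12],
    [0,0,0,0,0,-0.12],
    [0,0,0,0,0,-0.06],
    [0,0,0,0,0,0],
    [0,0,0,0,0,0],
    [0,0,0,0,0,0],
    [0,0,0,0,0,0],
    [0,0,0,0,0,0],
    [0,0,0,0,0,0],
    [0,0,0,0,0,0],
    [0,0,0,0,0,0],
    [0,0,0,0,0,0],
    [0,0,0,0,0,0],
  ],
)

```text
clock: 11.85
eef_pos: [302.5, -284.3, 448.3]
tcp_rot: [[-0.539, 0.843, 0.0], [0.843, 0.539, -0.0], [-0.0, 0.0, -1.0]]
wrist_force: [-0.4, -0.4, -3.7]
gripper_width: 24.7
```

Run:
```python
from h import *
s=env.state();R=np.array(s["tcp_rot"]);p=np.array(s["eef_pos"]);goto(p,R);print(R.round(3).tolist(),np.degrees(np.arctan2(R[1,1],R[0,1])))
S=snapshot("side");cv2.imwrite("pics/e_raw.png",S[:,:,::-1]);np.savez("e.npz",R=R,p=p,w=s["wrist_force"])
for n in("index_mark","pointer_tip"):
    for d in place_of(n,"side")[:2]: print(n,d["p"],np.round(d["location"],1))
# gauge frame: x=-tool y, z=-tool z ; face at x=16, dial centre z=60 (TCP at 109)
Rg=np.c_[-R[:,1],R[:,0]*1,-R[:,2]];Rg[:,1]=np.cross(Rg[:,2],Rg[:,0])
o=p-Rg[:,2]*109;c=o+Rg@[13,0,60];u=proj("side",c);print("dial px",u,"o",o)
cv2.imwrite("pics/e.png",cv2.resize(S[max(0,int(u[1])-60):int(u[1])+60,int(u[0])-65:int(u[0])+65],None,fx=5,fy=5,interpolation=2)[:600,:,::-1])
```

```text
t 11.85 at [ 302.5 -284.3  448.3] shift [0. 0. 0.] turn [0. 0. 0.] F [-0.4 -0.4 -3.7] w 24.7
[[-0.539, 0.843, 0.0], [0.843, 0.539, -0.0], [-0.0, 0.0, -1.0]] 32.59371136548119
index_mark 0.69 [ 298.1 -305.6  360.4]
index_mark 0.69 [ 351.9 -301.2   25.4]
pointer_tip 0.66 [ 355.1 -303.9   31.5]
pointer_tip 0.56 [ 291.4 -295.   365.2]
dial px [274.99406666 183.68203387] o [ 302.48380425 -284.25896469  339.31716986]
```

View pics/e.png

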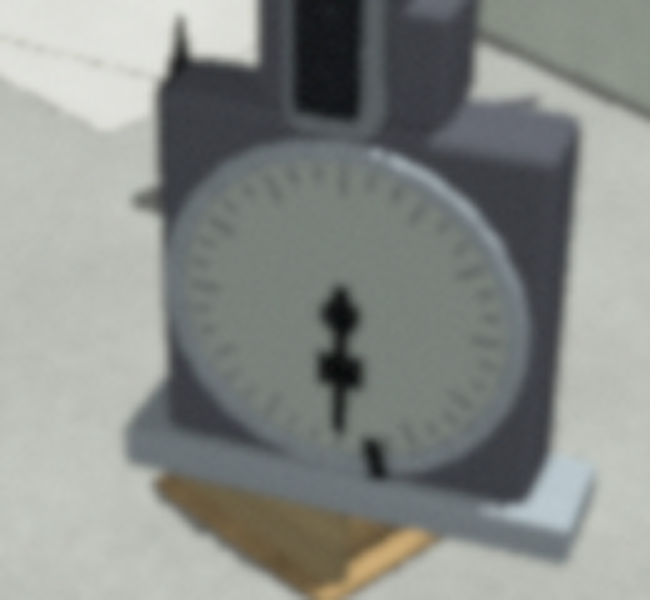

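```bash
cat > dial.py <<'E'
from h import *
def plane(uv,o,Rg,x):
    k=calibration("side");d=np.array(k["rotation"])@np.linalg.inv(k["intrinsics"])@[uv[0],uv[1],1];c=np.array(k["xyz"])
    n=Rg[:,0];w=c+d*(((o+x*n-c)@n)/(d@n));return Rg.T@(w-o)
E
python3 - <<'E'
from dial import *
z=np.load("e.npz");R=z["R"];p=z["p"];Rg=np.c_[-R[:,1],R[:,0],-R[:,2]];Rg[:,1]=np.cross(Rg[:,2],Rg[:,0]);o=p-109*Rg[:,2]
f=lambda a:np.array(a)/5-.4+[274-65,183-60]
P=[plane(f(a),o,Rg,x) for a,x in(((340,313),15),((337,432),15),((374,458),16),((128,460),15),((565,558),15),((371,440),16),((380,477),16))]
for q in P:print(q.round(1))
c=P[0];ang=lambda q:np.degrees(np.arctan2(q[1]-c[1],c[2]-q[2]))
print("pointer",ang(P[1]),"index",ang(P[2]),np.hypot(*(P[2]-c)[1:]),"base",np.degrees(np.arctan2(P[4][2]-P[3][2],P[4][1]-P[3][1])))
# ring ellipse centre: outer left x~168, right~530, top 140,bottom 478
E
```

```text
[15.   2.8 59.7]
[15.   2.6 24.5]
[16.  12.8 19.8]
[ 15.  -56.1  -0.2]
[15.  62.4  1.9]
[16.  11.8 25.1]
[16.  14.5 14.4]
pointer -0.30806421194030265 index 14.10195006659348 41.05156580320658 base 1.012275216372303
```

Call:
play_rows(
  steps=[
    [0,0,0,0,0,0.117],
    [0,0,0,0,0,0.117],
    [0,0,0,0,0,0.117],
    [0,0,0,0,0,0.118],
    [12,14,7,0,0,0],
    [23,26,14,0,0,0],
    [23,26,14,0,0,0],
    [23,26,14,0,0,0],
    [23,26,14,0,0,0],
    [23,26,14,0,0,0],
    [23,26,14,0,0,0],
    [23,26,14,0,0,0],
    [23,26,14,0,0,0],
    [23,26,14,0,0,0],
    [23,26,14,0,0,0],
    [23,26,14,0,0,0],
    [23,26,14,0,0,0],
    [17,20,9,0,0,0],
    [9,13,4,0,0,0],
    [0,0,0,0,0,0],
  ],
)

```text
clock: 13.67
eef_pos: [629.1, 66.7, 257.5]
tcp_rot: [[-0.103, 0.995, -0.003], [0.995, 0.103, 0.001], [0.001, -0.003, -1.0]]
wrist_force: [-1.0, -0.3, -4.0]
gripper_width: 24.9
```

Run:
```python
from h import *
goto([628.3,64.8,189],down(5.7));print(env.state()["tcp_rot"].__repr__()[:200])
S=snapshot("side");T=snapshot("top");cv2.imwrite("pics/f_raw.png",S[:,:,::-1])
for c in("side","top"):
    for n in("rail","rail_crown","gauge"):
        print(c,n,[(round(d["p"],2),np.round(d["location"]).tolist()) for d in place_of(n,c)[:4]])
exec(open("fit.py").read().split("def q(")[0].split("b=fit")[0].split("T=cv2")[0])
```

```text
t 13.67 at [629.1  66.7 257.5] shift [-1.9 -0.8 68.5] turn [-0.0028 -0.0014  0.0033] F [-1.  -0.3 -4. ] w 24.9
array([[-0.10256914,  0.99472142, -0.0029769 ],
       [ 0.99472485,  0.10257288,  0.00113201],
       [ 0.00143139, -0.00284508, -0.99999493]])
side rail [(0.61, [625.0, 58.0, 4.0])]
side rail_crown [(0.69, [625.0, 61.0, 81.0])]
side gauge [(0.93, [628.0, 65.0, 150.0]), (0.68, [652.0, -251.0, -3.0]), (0.68, [348.0, -283.0, 0.0]), (0.67, [626.0, 63.0, 81.0])]
top rail [(0.68, [627.0, 61.0, 6.0])]
top rail_crown [(0.9, [628.0, 61.0, 78.0])]
top gauge [(0.91, [628.0, 66.0, 148.0]), (0.74, [347.0, -281.0, 2.0]), (0.61, [652.0, -253.0, -1.0])]
```

Call:
play_rows(
  steps=[
    [-1,-1,5,-0.003,-0.001,0.003],
    [-1,0,10,0,0,0],
    [0,0,12,0,0,0],
    [0,0,12,0,0,0],
    [0,0,10,0,0,0],
    [0,0,6,0,0,0],
    [0,0,0,0,0,0],
    [0,0,0,0,0,0],
    [0,0,0,0,0,0],
  ],
)

```text
clock: 14.82
eef_pos: [628.1, 61.9, 205.9]
tcp_rot: [[-0.097, 0.995, 0.004], [0.995, 0.097, -0.001], [-0.001, 0.004, -1.0]]
wrist_force: [-0.4, -0.0, -3.5]
gripper_width: 24.6
```

Run:
```python
from h import *
goto([628.3,64.8,189],down(5.7))
S=snapshot("side");T=snapshot("top")
def q(im,c,r=(65,49)):
    u,w=map(int,c);return cv2.resize(im[w-r[1]:w+r[1],u-r[0]:u+r[0]],(780,588),interpolation=2)
cv2.imwrite("pics/g.png",q(S,proj("side",[610,62,110]))[:,:,::-1])
```

```text
t 14.82 at [628.1  61.9 205.9] shift [ 2.9  0.4 16.9] turn [ 0.0039  0.0011 -0.0024] F [-0.4 -0.  -3.5] w 24.6
```

View pics/g.png

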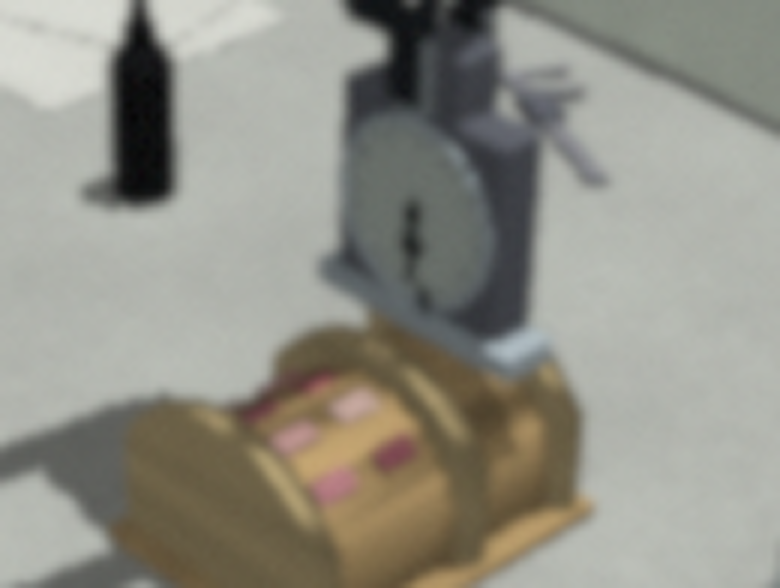

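Call:
play_rows(
  steps=[
    [1.5,0.3,4,0.002,0,-0.002],
    [1,0,5,0,0,0],
    [0,0,3,0,0,0],
    [0,0,1,0,0,0],
    [0,0,0,0,0,0],
    [0,0,0,0,0,0],
  ],
)

```text
clock: 15.42
eef_pos: [627.7, 64.4, 192.1]
tcp_rot: [[-0.099, 0.995, 0.001], [0.995, 0.099, -0.001], [-0.001, 0.001, -1.0]]
wrist_force: [0.1, -0.7, -3.2]
gripper_width: 24.7
```

Call:
play_rows(
  steps=[
    [0,0,1,0,0,0],
    [0,0,1,0,0,0],
    [0,0,0,0,0,0],
  ],
)

```text
clock: 15.67
eef_pos: [627.7, 64.4, 190.2]
tcp_rot: [[-0.099, 0.995, 0.001], [0.995, 0.099, -0.001], [-0.001, 0.001, -1.0]]
wrist_force: [0.1, -0.6, -4.0]
gripper_width: 24.6
```

Call:
play_rows(
  steps=[
    [0,0,1,0,0,0],
    [0,0,0,0,0,0],
  ],
)

```text
clock: 15.83
eef_pos: [627.9, 64.3, 189.6]
tcp_rot: [[-0.099, 0.995, 0.002], [0.995, 0.099, -0.001], [-0.001, 0.002, -1.0]]
wrist_force: [-0.0, -0.8, -2.5]
gripper_width: 24.8
```

Call:
play_rows(
  steps=[
    [0,0,0.5,0,0,0],
    [0,0,0,0,0,0],
    [0,0,0,0,0,0],
  ],
)

```text
clock: 16.08
eef_pos: [628.0, 64.4, 189.5]
tcp_rot: [[-0.099, 0.995, 0.002], [0.995, 0.099, -0.001], [-0.001, 0.002, -1.0]]
wrist_force: [-1.4, -0.1, 2.3]
gripper_width: 25.0
```

Call:
play_rows(
  steps=[
    [0,0,0.4,0,0,0],
    [0,0,0,0,0,0],
    [0,0,0,0,0,0],
  ],
)

```text
clock: 16.33
eef_pos: [628.0, 64.4, 189.5]
tcp_rot: [[-0.099, 0.995, 0.002], [0.995, 0.099, -0.001], [-0.001, 0.002, -1.0]]
wrist_force: [-3.2, -0.9, 4.7]
gripper_width: 25.1
```

Call:
play_rows(
  steps=[
    [-1.1,0,-0.1,0,0.01,0],
    [-2.25,0,-0.06,0,0.0205,0],
    [-2.25,0,-0.09,0,0.0205,0],
    [-2.25,0,-0.11,0,0.0205,0],
    [-2.25,0,-0.14,0,0.0205,0],
    [-2.25,0,-0.16,0,0.0205,0],
    [0,0,0,0,0,0],
    [0,0,0,0,0,0],
  ],
)

```text
clock: 17.0
eef_pos: [629.3, 51.8, 189.5]
tcp_rot: [[-0.097, 0.995, -0.009], [0.989, 0.098, 0.112], [0.113, 0.002, -0.994]]
wrist_force: [-2.4, 0.5, 5.9]
gripper_width: 24.4
```

```bash
cat >> h.py <<'E'
def st(ax=(628.4,62.0),psi=5.7):
    s=env.state();R=np.array(s["tcp_rot"]);p=np.array(s["eef_pos"]);X=down(psi);ry=X[:,0]
    ph=np.arctan2(-(R[:,2]@ry)*-1,-R[2,2]);n=-R[:,2];y=(p-[*ax,20])@ry
    print("phi",np.degrees(ph).round(2),"axis to underside along n (a=109.5):",round(float((p-np.array([*ax,20]))@n-109.5),2),"rail y",round(float(y),2),"yaw",np.degrees(np.arctan2(R[1,1],R[0,1])).round(2),"F",np.round(s["wrist_force"],1),"M",np.round(s["torque"],2),"t",round(s["clock"],2))
E
python3 -c "
from h import *
st()"
```

```text
phi 6.48 axis to underside along n (a=109.5): 60.05 rail y -10.29 yaw 5.62 F [-2.4  0.5  5.9] M [0.18 0.76 0.04] t 17.0
```

Call:
play_rows(
  steps=[
    [-2.25,0,-0.25,0,0.0205,0],
    [-2.25,0,-0.25,0,0.0205,0],
    [-2.25,0,-0.25,0,0.0205,0],
    [-2.25,0,-0.27,0,0.0205,0],
    [-2.25,0,-0.3,0,0.0205,0],
    [-2.25,0,-0.32,0,0.0205,0],
    [-1.1,0,-0.17,0,0.01,0],
    [0,0,0,0,0,0],
    [0,0,0,0,0,0],
    [0,0,0,0,0,0],
    [0,0,0,0,0,0],
    [0,0,0,0,0,0],
    [0,0,0,0,0,0],
    [0,0,0,0,0,0],
    [0,0,0,0,0,0],
    [0,0,0,0,0,0],
    [0,0,0,0,0,0],
    [0,0,0,0,0,0],
    [0,0,0,0,0,0],
  ],
)

```text
clock: 18.58
eef_pos: [630.7, 37.3, 188.5]
tcp_rot: [[-0.096, 0.995, -0.022], [0.965, 0.099, 0.242], [0.243, 0.002, -0.97]]
wrist_force: [-1.8, -0.2, 5.4]
gripper_width: 24.7
```

Run:
```python
from h import *
st()
A=np.mean([snapshot("side").astype(float) for _ in range(6)],0).astype(np.uint8);cv2.imwrite("pics/i_raw.png",A[:,:,::-1])
s=env.state();np.savez("i.npz",R=s["tcp_rot"],p=s["eef_pos"])
u=proj("side",[612,50,130]);u=u.astype(int);print(u)
m=A[u[1]-30:u[1]+30,u[0]-40:u[0]+40];cv2.imwrite("pics/i.png",cv2.resize(m,None,fx=10,fy=10,interpolation=2)[:,:,::-1])
```

```text
phi 14.08 axis to underside along n (a=109.5): 59.97 rail y -24.8 yaw 5.66 F [-1.8 -0.2  5.4] M [0.15 0.58 0.15] t 18.58
[291 176]
```

View pics/i.png

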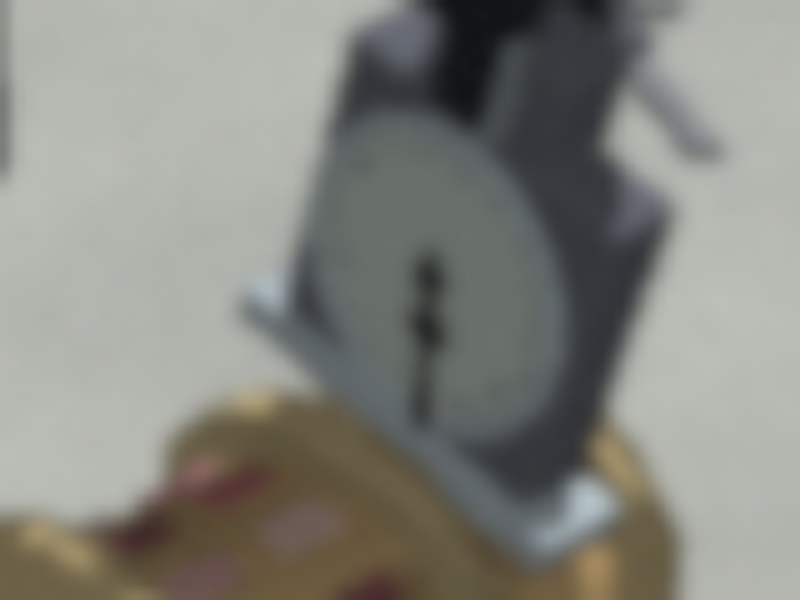

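Call:
play_rows(
  steps=[
    [0,0,-0.4,0,0,0],
    [0,0,0,0,0,0],
    [0,0,0,0,0,0],
    [0,0,0,0,0,0],
  ],
)

```text
clock: 19.22
eef_pos: [630.7, 37.3, 188.5]
tcp_rot: [[-0.096, 0.995, -0.022], [0.965, 0.099, 0.241], [0.242, 0.002, -0.97]]
wrist_force: [-2.2, 0.6, 5.4]
gripper_width: 25.1
```

Run:
```python
from dial import *
st()
z=np.load("i.npz");R=z["R"];p=z["p"];Rg=np.c_[-R[:,1],R[:,0],-R[:,2]];Rg[:,1]=np.cross(Rg[:,2],Rg[:,0]);o=p-109.5*Rg[:,2]
f=lambda a:(np.array(a)-4.5)/10+[251,146]
c=plane(f((428,268)),o,Rg,15)
for a in((428,330),(424,375),(421,400),(421,420),(420,430)):
    q=plane(f(a),o,Rg,15.5);print(a,q.round(1),"r",np.hypot(*(q-c)[1:]).round(1),"ang",np.degrees(np.arctan2(q[1]-c[1],c[2]-q[2])).round(1))
print(c.round(1),[ (plane(f(a),o,Rg,15)).round(1) for a in((242,312),(525,565))])
for n in("rail","rail_crown","jar","offcut","glue"):
  for cam in("side","top"):
    if n=="rail" or cam=="side": 
        if cam=="top":snapshot("top")
    r=place_of(n,cam);print(n,cam,[np.round(d["location"]).tolist() for d in r[:1]])
A=cv2.imread("pics/a_side.png").astype(float);B=cv2.imread("pics/i_raw.png").astype(float)
# rail shift by phase correlation on nails/left cheek and board region
for (u0,v0,u1,v1) in((240,195,285,240),):
    a=A[v0:v1,u0:u1].mean(2);b=B[v0:v1,u0:u1].mean(2);print("shift px",cv2.phaseCorrelate(a,b,cv2.createHanningWindow(a.shape[::-1],cv2.CV_64F)))
```

```text
phi 14.03 axis to underside along n (a=109.5): 60.0 rail y -24.78 yaw 5.66 F [-2.2  0.6  5.4] M [0.23 0.4  0.03] t 19.22
(428, 330) [15.5  8.  46. ] r 18.1 ang 18.8
(424, 375) [15.5 10.8 31.9] r 32.4 ang 15.5
(421, 400) [15.5 12.1 23.8] r 40.6 ang 14.2
(421, 420) [15.5 14.  17.9] r 46.8 ang 14.6
(420, 430) [15.5 14.6 14.7] r 50.0 ang 14.4
[15.   2.2 63.2] [array([ 15. , -54.8,   2.7]), array([15. , 58.8,  1.3])]
rail side [[629.0, 60.0, 6.0]]
rail top [[626.0, 66.0, 6.0]]
rail_crown side [[628.0, 67.0, 81.0]]
rail_crown top [[630.0, 61.0, 80.0]]
jar side [[709.0, -113.0, 2.0]]
jar top [[706.0, -117.0, -0.0]]
offcut side [[374.0, -50.0, 0.0]]
offcut top [[615.0, 45.0, 99.0]]
glue side [[618.0, 45.0, 105.0]]
glue top [[707.0, -116.0, -0.0]]
shift px ((0.6673183701510403, 0.1338957309534905), 0.8108413658787013)
```

Call:
play_rows(
  steps=[
    [0,0,-0.3,0,0,0],
    [0,0,0,0,0,0],
    [0,0,0,0,0,0],
    [0,0,0,0,0,0],
    [0,0,0,0,0,0],
  ],
)

```text
clock: 20.18
eef_pos: [630.6, 37.3, 188.5]
tcp_rot: [[-0.096, 0.995, -0.023], [0.965, 0.099, 0.241], [0.242, 0.001, -0.97]]
wrist_force: [-0.7, 0.4, 3.0]
gripper_width: 24.9
```

Run:
```python
from h import *
st()
B=snapshot("side").astype(float)
for n in("a_side","f_raw"):
  A=cv2.imread(f"pics/{n}.png").astype(float)
  for (u0,v0,u1,v1) in((240,195,285,240),(245,200,275,235),(255,200,300,240)):
    a=A[v0:v1,u0:u1].mean(2);b=B[v0:v1,u0:u1].mean(2);print(n,"shift px",cv2.phaseCorrelate(a,b,cv2.createHanningWindow(a.shape[::-1],cv2.CV_64F)))
```

```text
phi 14.01 axis to underside along n (a=109.5): 60.01 rail y -24.76 yaw 5.67 F [-0.7  0.4  3. ] M [0.29 0.12 0.02] t 20.18
a_side shift px ((0.5890570336328835, 0.38646541153686087), 0.8629438138322271)
a_side shift px ((-0.0687856468394763, 0.08923673633051621), 0.9419016079449375)
a_side shift px ((0.9206065546886641, -0.33800726449516816), 0.7410887047195859)
f_raw shift px ((0.38767687803853335, 0.38377763620904304), 0.7794601798798391)
f_raw shift px ((0.05812602386429688, -0.1594052287992156), 0.9748762223597469)
f_raw shift px ((0.6114590340213653, -0.26577493747142356), 0.702425117968432)
```

Call:
play_rows(
  steps=[
    [0,0,-0.15,0,0,0],
    [0,0,0,0,0,0],
    [0,0,0,0,0,0],
    [0,0,0,0,0,0],
    [0,0,0,0,0,0],
    [0,0,0,0,0,0],
    [0,0,0,0,0,0],
    [0,0,0,0,0,0],
    [0,0,0,0,0,0],
    [0,0,0,0,0,0],
    [0,0,0,0,0,0],
    [0,0,0,0,0,0],
  ],
)

```text
clock: 21.23
eef_pos: [630.4, 37.2, 188.5]
tcp_rot: [[-0.096, 0.995, -0.023], [0.966, 0.099, 0.241], [0.242, 0.001, -0.97]]
wrist_force: [1.7, 0.2, -0.0]
gripper_width: 24.9
```

```bash
python3 -c "
from h import *
for _ in range(3): snapshot('side'); st()
print(env.close_job())"
```

```text
phi 14.0 axis to underside along n (a=109.5): 60.02 rail y -24.87 yaw 5.67 F [1.2 0.4 0.2] M [ 0.01 -0.26 -0.03] t 21.28
phi 14.0 axis to underside along n (a=109.5): 60.04 rail y -24.92 yaw 5.67 F [ 0.3  0.6 -0.3] M [ 0.01 -0.27 -0.04] t 21.33
phi 14.0 axis to underside along n (a=109.5): 60.05 rail y -24.93 yaw 5.67 F [0.4 0.5 0.1] M [ 0.05 -0.22 -0.06] t 21.38
the job is handed in; nothing more can be done
None
```

The gauge is in the empty bay, rocked over on the wood with its pointer on the index mark. It is still gripped there and resting lightly. I handed the job in at about 21.4 s of the 51 s allowed; no verdict was reported.

- **Which gauge:** I took the middle of the three gauges. Its 140 mm silhouette and 126 mm lug height matched the size given.
- **Reading the index:** I held the gauge close to the side camera, and the index read about 14.1° from plumb.
- **Placing and rocking:** I set the gauge level across the rail between the cheeks, with the dial facing the nail bay and the cameras. I then rolled it 14.0° without sliding it on the wood.

**Last checks:**
- **Pointer:** in the last enlarged picture of the dial, the pointer ran straight into the index mark. Points along the lower pointer and the mark gave 14.2–15.5°; one point near the pivot gave 18.8°, where small pixel errors count most.
- **Underside:** it stands 60.0 mm from the rail axis.
- **Contact force:** about 3.6 to 4 N on the wood.
- **Rail:** the clearest part of the picture showed no shift (under 0.2 px). Two larger crops, which include changed shadows and the gauge, gave 0.4–1.0 px.
- **Other things on the bench:** the last network checks on the bottle, and one on the offcut, reported the gripper or jar instead, so those are not confirmed. The side camera still found the offcut and jar where they started, and nothing I moved went near the bottle.

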